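# Shut the microcentrifuge and start its stored spin

## Task

The tubes are already in the small bench centrifuge, so start its stored spin using the fingertips only. Push the open lid gently down until it is fully shut, then lightly tap the middle one of the three small round program keys, then lightly tap the wide oblong start key, letting each key come back out. Press no other key, do not lift the lid or slam it, and leave the bottle, the culture flask and the tube rack where they stand.

Things in the scene. Friction and masses are not known exactly. Their poses are not given: they have to be found in the camera images.
- centrifuge: cream bench microcentrifuge, fixed, 245 deep (x), 230 wide (y), 130 mm high shut. Origin: centre of its underside; -x is its front, where a black panel rises at 18 degrees from 82 to 107 mm high. On it, one row of pale keys from +y to -y: three round program keys (16 mm, 41 mm apart), the wide start key (36 x 20), the square lid-release key (16). Behind it the rotor bowl under the grey lid.
- hinge (a point): middle of the lid's hinge line at the back of the machine, 112 mm above the bench; the hinge axis is this point's y
- lid_front (a point): point on the grey lid's outer (upper) face, on its middle line, 18 mm from its front edge, 140 mm from the hinge line and 19.5 mm off the plane through it. Lid 158 x 200 x 22 mm plus a thin lip 70 mm wide that sticks out 14 mm in front. z: the face's normal, straight up when shut; -x: along the lid away from the hinge. Shut, this face is 132 mm above the bench.
- lid (a joint): lid angle in rad: 0 fully shut (lying on the housing), grows as it opens; at the start 0.5 to 0.95. A friction hinge keeps it where it is left; some 2 to 5 N pressed on its front part moves it.
- key_left_top (a point): centre of the top face of the round program key farthest to +y, on the sloped front panel 88 mm to the +y side of the machine's middle line; about 98 mm above the bench. Its z axis is the outward normal of the panel (18 degrees from vertical, leaning to the machine's front); the key goes in along -z.
- key_middle_top (a point): centre of the top face of the middle round program key, on the sloped front panel 47 mm to the +y side of the machine's middle line; about 98 mm above the bench. Its z axis is the outward normal of the panel (18 degrees from vertical, leaning to the machine's front); the key goes in along -z.
- key_right_top (a point): centre of the top face of the round program key farthest to -y, on the sloped front panel 6 mm to the +y side of the machine's middle line; about 98 mm above the bench. Its z axis is the outward normal of the panel (18 degrees from vertical, leaning to the machine's front); the key goes in along -z.
- key_start_top (a point): centre of the top face of the wide oblong start key (36 mm along y, 20 mm up the slope), on the sloped front panel 47 mm to the -y side of the machine's middle line; about 98 mm above the bench. Its z axis is the outward normal of the panel (18 degrees from vertical, leaning to the machine's front); the key goes in along -z.
- key_lid_top (a point): centre of the top face of the square lid-release key, on the sloped front panel 96 mm to the -y side of the machine's middle line; about 98 mm above the bench. Its z axis is the outward normal of the panel (18 degrees from vertical, leaning to the machine's front); the key goes in along -z.
- key_left (a joint): travel of the round key farthest to +y: 0 out, 0.005 m fully in; sprung (1.3 N to start moving, 3 N at 0.002 m, 5.8 N fully in), it comes back out when let go; the machine takes a press from 0.002 m on
- key_middle (a joint): travel of the middle round key: 0 out, 0.005 m fully in; sprung (1.3 N to start moving, 3 N at 0.002 m, 5.8 N fully in), it comes back out when let go; the machine takes a press from 0.002 m on
- key_right (a joint): travel of the round key farthest to -y: 0 out, 0.005 m fully in; sprung (1.3 N to start moving, 3 N at 0.002 m, 5.8 N fully in), it comes back out when let go; the machine takes a press from 0.002 m on
- key_start (a joint): travel of the wide start key: 0 out, 0.005 m fully in; sprung (1.3 N to start moving, 3 N at 0.002 m, 5.8 N fully in), it comes back out when let go; the machine takes a press from 0.002 m on
- key_lid (a joint): travel of the square lid-release key: 0 out, 0.005 m fully in; sprung (1.3 N to start moving, 3 N at 0.002 m, 5.8 N fully in), it comes back out when let go; the machine takes a press from 0.002 m on
- bottle: loose bottle with a blue cap, 68 mm across, 150 mm high, standing beside the machine; origin: centre of its underside
- flask: loose clear culture flask lying flat, 85 x 72 x 32 mm with a neck and red cap to its -x (cap end 70 mm from the origin); origin: on the bench under the middle of flask
- rack: loose blue microtube rack, 65 x 100 mm, 39 mm high to the tube caps; origin: centre of its underside
Mind the look-alikes: they are no part of the job. There is more than one size of the rack; the one meant has the size given above. There is more than one size of the flask; the one meant has the size given above.

How it is judged (in metres and radians):
On the way, in this order (a step that is already met when the one before it is completed fails the run):
1. the lid is pushed fully shut (value of joint lid below 0.03 rad), for 0.2 s.
2. the middle round program key is tapped, lid shut (value of joint key_middle above 0.002 m and value of joint lid below 0.03 rad), for 0.02 s.
3. the middle key is let go (value of joint key_middle below 0.001 m), for 0.02 s.
4. the wide start key is tapped, lid shut (value of joint key_start above 0.002 m and value of joint lid below 0.03 rad), for 0.02 s.
At the end, for the whole second after the job is handed in: lid shut (under 0.03 rad), all five keys back out (under 1 mm in), and the bottle, flask and rack at rest within 15 mm of where they stood (value of joint lid below 0.03 rad and value of joint each of key_left, key_middle, key_right, key_start, key_lid below 0.001 m and distance of each of bottle, flask, rack from where it was at the start of the episode below 0.015 m and linear speed of each of bottle, flask, rack below 0.02 m/s); the robot touches nothing.
It fails at once if another key is pressed in 2 mm or more (value of joint any of key_left, key_right, key_lid above 0.002 m).
It fails at once if a key is pressed while the lid is open (over 0.06 rad), or the program and start keys are pressed together ((value of joint lid above 0.06 rad and value of joint any of key_left, key_middle, key_right, key_start, key_lid above 0.002 m) or value of joint each of key_middle, key_start above 0.002 m).
It fails at once if the machine or its lid is pressed hard (over 40 N), or a key (over 25 N) (contact force between any of the fingers, the arm and centrifuge above 40 N or (contact force between the fingers and centrifuge above 25 N and value of joint any of key_left, key_middle, key_right, key_start, key_lid above 0.0005 m)).
It fails at once if the lid is lifted further open (over 1.05 rad) or slammed (closing faster than 3 rad/s) (value of joint lid above 1.05 rad or velocity of joint lid below -3 rad/s).
It fails at once if the bottle, flask or rack is shifted over 15 mm, lifted or tipped (distance of any of bottle, flask, rack from where it was at the start of the episode above 0.015 m or angle between any of bottle, flask, rack's own z axis and vertical above 0.2 rad).
It also fails if it takes over 51 s, if anything falls off the work surface, if the arm or the gripper's body presses on something with over 40 N, if the wrist force passes 120 N, or if a joint passes its speed limit or range.

## Robot

A 6-joint arm with a two-finger parallel gripper is mounted at the origin on the work surface. World frame = base frame: x ahead of the robot, y to its left, z up, the work surface at z = 0. Lengths are in mm, angles in rad, forces in N, time in s.
With the tool pointing down it reaches from about 275 to 875 mm from the base axis. Payload 12.5 kg.
Tool frame: the origin (TCP) lies at the very end of the fingers, on their centre line; the grasp point (between the pads) lies 19 mm behind it; z points along the fingers, y is the line along which they close (so a half turn about z gives the same grasp; the last joint's range is limited). The gripper opens to 85 mm and grips with 20 to 120 N. Pads are 22 mm wide; open, the fingers measure 114 mm over their backs; the gripper's body (76 mm by 85 mm) begins 54 mm behind the grasp point. The pads swing forward as they close: fully open they stand 13 mm farther back than shut.
Start: joints at [1.029, 0.351, 1.652, -0, 1.139, -0.085], TCP at [242.561, 493.608, 231.29] pointing down, gripper open.
Joint ranges: [-2.75, 2.75], [-0.79, 2.1], [0.01, 2.65], [-1.57, 4.71], [0.07, 3.14], [-2.87, 2.87]. Speed limits (rad/s): [2.22, 2.22, 2.79, 3.14, 3.14, 3.14].

## Interface

Orientations are given as a unit quaternion [w, x, y, z].
In Python, from bench import observe, imaging, order gives the robot as it stands.
- The arm moves only by the shell command python3 -m pendant 'ROWS' [OPENING] [FORCE]. ROWS is JSON, a list of rows, each an object of numbers: "tx", "ty", "tz": the shift along the world's x, y, z in mm; "ax", "ay", "az": the turn, a rotation vector about the world's x, y, z in degrees. In form: [{"tx": .., "ty": .., "tz": .., "ax": .., "ay": .., "az": ..}, ...]. A call has 1 to 8 rows; each row is the pose to reach, as a shift and turn from the pose commanded when the call began; what a row does not reach only later rows make up. A row lasts 1/10 s, in which the tool goes at most 50 mm and 8.59 degrees, less where a joint would pass 70% of its speed; a pose out of reach is approached as far as the arm can. A call with a gripper value outside its range is refused whole. OPENING is the closure in counts, from 0 (fully open) to 255 (shut), set as the call begins (- or left out, the last holds). The fingers move at their own pace and stop on an object; FORCE is the grip in N (left out, the last holds). Time passes only in rows, so rows that repeat a pose let the fingers close. It gives the time, the measured TCP pose, the force, the opening and the grip force at its end, in the units of the state.
- observe(): the state, without advancing time (a new reading comes with each control period).
- imaging.read_camera(name): name is "scene" or "top" or "wrist"; returns a dict with "image" (400x640x3 uint8, red, green, blue), "fovy" (degrees; the focal length in pixels is half the picture's height over the tangent of half this angle, whatever the lens; pixels are square), "cx", "cy" (the principal point, pixels), "R" (3x3) and "t" (3): a world point X has camera coordinates R X + t. Camera axes: x right, y down, z forward; pixel columns grow to the right and rows downward; lengths in mm; the calibration is good to about 2 mm. A picture is of the moment at which its call begins. There is no depth.
- order.finish_job(): hands the job in; it is judged then, once.
The state is a dict: "clock": time; "joint_pos": joint angles; "dq": joint speeds; "tau": joint torques, N m; "eef_pos": TCP position; "ee_rot": TCP orientation; "wrist_force": force on the tool from outside, world axes, zero at the start; "wrist_torque": the same for the moment, N m; "width": finger opening in mm; "gripper_force": force on a finger pad.
Only numpy, scipy, OpenCV 4.12 (cv2) and the standard library are available. Lean on these libraries where they do the work, as an engineer would, in place of code of your own. Each camera call takes 0.05 s, during which the arm holds its last target. There are 200 camera calls.

## Working session

There is one attempt and no reset: what is moved stays moved. The work goes in short steps, Python scripts to look and compute and a shell command to move; the robot and the scene stay as the last step left them, time stands still between calls to the robot, and variables do not carry over. Pictures are saved under pics/ and viewed, at most 10 in all, crops included, and the job is handed in when it is done.

```bash
mkdir -p pics; cat > h.py <<'E'
import numpy as np,cv2
from bench import observe, imaging, order
def cam(n,save=None):
    c=imaging.read_camera(n)
    if save: cv2.imwrite('pics/'+save,c['image'][:,:,::-1])
    return c
def ray(c,u,v):
    f=200/np.tan(np.radians(c['fovy'])/2)
    R=np.array(c['R']);t=np.array(c['t'])
    return -R.T@t, R.T@np.array([(u-c['cx'])/f,(v-c['cy'])/f,1])
def onz(c,u,v,z):
    o,d=ray(c,u,v); return o+d*(z-o[2])/d[2]
def proj(c,X):
    f=200/np.tan(np.radians(c['fovy'])/2)
    p=np.array(c['R'])@np.array(X)+np.array(c['t']); return p[:2]/p[2]*f+[c['cx'],c['cy']]
E
python3 - <<'E'
from h import *
import pickle
a=cam('scene','s1.png');b=cam('top','t1.png')
pickle.dump((a,b),open('c.pkl','wb'))
for c in (a,b): print(c['fovy'],ray(c,320,200))
print(observe())
E
```

```text
53.07387163653485 (array([ 897.53075671, -473.76865666,  887.27202933]), array([-0.3523249 ,  0.44492166, -0.82351378]))
49.85168399636788 (array([ 375.43407407,  -43.74718988, 1393.32521382]), array([ 0.15221475, -0.01835731, -0.98826316]))
{'clock': 0.1, 'joint_pos': array([ 1.02941332e+00,  3.51177898e-01,  1.65233044e+00,  1.54269166e-05,
        1.13912410e+00, -8.46283710e-02]), 'dq': array([ 0.0010963 , -0.00190402,  0.00014153,  0.00075254, -0.00063653,
       -0.00075633]), 'tau': array([ 3.09757406e-04, -5.06843090e+01, -2.91875714e+01, -1.54426402e-04,
        2.63813505e-03, -1.70333857e-05]), 'eef_pos': array([242.40858382, 493.37546979, 230.82597499]), 'ee_rot': array([-1.66749107e-04,  2.26400390e-01,  9.74034185e-01, -4.92475702e-04]), 'wrist_force': array([ 1.14666464, -0.10437073,  0.16602727]), 'wrist_torque': array([0.04317878, 0.01605697, 0.02057825]), 'gripper_force': 0.0, 'width': 85.20064710332555}
```

View pics/s1.png

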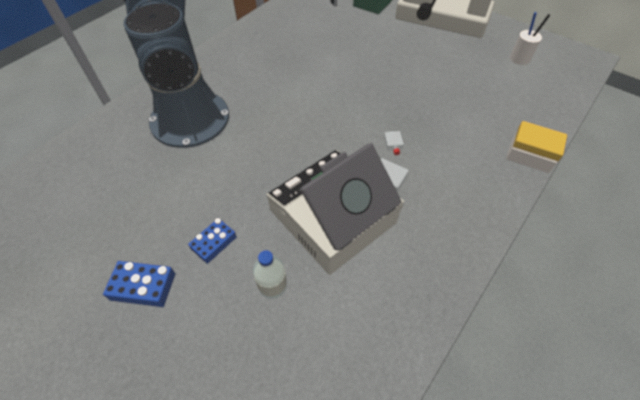

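View pics/t1.png

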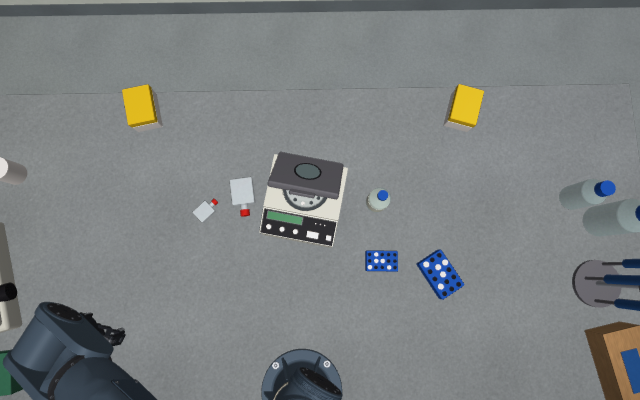

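The scene view shows the lid open, with the machine at about (335,200). In the top view the machine is at about (305,200), and its key row runs from (269,226) to (328,238). The bottle is at (379,199), the flask at (242,192), and the racks are at (381,261) and (440,274).

```bash
python3 - <<'E'
from h import *
import pickle
a,b=pickle.load(open('c.pkl','rb'))
im=b['image'][140:260,230:410]
cv2.imwrite('pics/crop.png',cv2.resize(im[:,:,::-1],None,fx=4,fy=4,interpolation=cv2.INTER_CUBIC))
g=b['image'].min(2); m=((g>150)*255).astype(np.uint8)
n,l,s,c=cv2.connectedComponentsWithStats(m[205:250,255:345])
for i in range(1,n):
    if 3<s[i,4]<200:
        u,v=c[i]+[255,205]; print(s[i,4],(u,v),onz(b,u,v,98))
E
```

```text
27 (np.float64(305.7037037037037), np.float64(205.40740740740742)) [559.28728027 -23.96321712  98.        ]
5 (np.float64(261.0), np.float64(221.0)) [514.77198411 111.85931957  98.        ]
21 (np.float64(268.0), np.float64(226.0)) [499.14094349  90.88035006  98.        ]
5 (np.float64(260.0), np.float64(227.0)) [496.6727384  114.96343488  98.        ]
18 (np.float64(281.5), np.float64(228.77777777777777)) [489.80672043  50.33830169  98.        ]
20 (np.float64(294.95), np.float64(231.1)) [481.85878546   9.96212472  98.        ]
73 (np.float64(312.0821917808219), np.float64(234.4931506849315)) [470.43169214 -41.4015743   98.        ]
4 (np.float64(279.5), np.float64(236.0)) [468.18525389  56.6030433   98.        ]
25 (np.float64(328.08), np.float64(237.6)) [459.95784616 -89.31835391  98.        ]
4 (np.float64(326.5), np.float64(245.0)) [437.87573599 -83.97332811  98.        ]
```

View pics/crop.png

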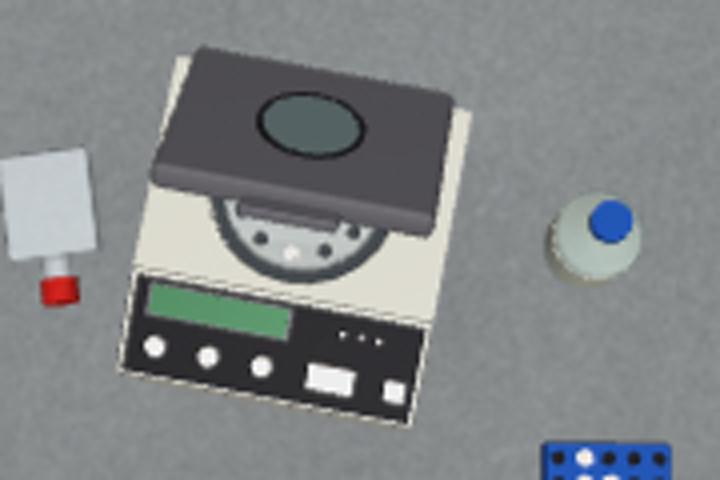

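```bash
python3 - <<'E'
from h import *
import pickle
a,b=pickle.load(open('c.pkl','rb'))
L=onz(b,268,226,98);Q=onz(b,328.08,237.6,98)
ks=np.array([onz(b,*p,98) for p in [(268,226),(281.5,228.78),(294.95,231.1),(312.08,234.49),(328.08,237.6)]])
y=(L-Q)/np.linalg.norm(L-Q); x=np.array([y[1],-y[0],0])
offs=[88,47,6,-47,-96]
O=np.mean([k-o*y for k,o in zip(ks,offs)],0); print('row mid',O,'yaw',np.degrees(np.arctan2(-y[0],y[1])))
for k,o in zip(ks,offs): print((O+o*y).round(1),(k-O-o*y).round(1))
for n,p,q in [('F+',(268,181.3),(375,147)),('F-',(338.8,194.5),(304,183)),('H+',(280.8,151.8),(401,208)),('H-',(343.8,164.3),(342,248))]:
    o1,d1=ray(b,*p);o2,d2=ray(a,*q)
    s=np.linalg.lstsq(np.c_[d1,-d2],o2-o1,rcond=None)[0]
    P1=o1+s[0]*d1;P2=o2+s[1]*d2;P=(P1+P2)/2
    print(n,P.round(1),'gap',np.linalg.norm(P1-P2).round(1),'machine x,y rel row',((P-O)@x).round(1),((P-O)@y).round(1))
# front edge bottom of panel at z82, bench objects
for z,p in [(82,(230+120/4,140+372/4)),(82,(230+410/4,140+425/4)),(107,(230+137/4,140+268/4)),(150,(230+612/4,140+221/4)),(32,(230+60/4,140+290/4)),(32,(230+97/4,140+245/4)),(39,(381,261))]:
    P=onz(b,*p,z);print(z,P.round(1),((P-O)@x).round(1),((P-O)@y).round(1))
E
```

```text
row mid [480.324775     4.48432969  98.        ] yaw -12.267647684562453
[499.   90.5  98. ] [0.1 0.4 0. ]
[490.3  50.4  98. ] [-0.5 -0.1  0. ]
[481.6  10.3  98. ] [ 0.3 -0.4  0. ]
[470.3 -41.4  98. ] [0.1 0.  0. ]
[459.9 -89.3  98. ] [0. 0. 0.]
F+ [615.3  79.7 211.5] gap 4.7 machine x,y rel row 115.9 102.1
F- [ 568.6 -114.5  242.2] gap 5.6 machine x,y rel row 111.6 -97.5
H+ [726.1  48.7 103.5] gap 1.8 machine x,y rel row 230.8 95.4
H- [ 681.8 -137.3  128.9] gap 12.3 machine x,y rel row 227.0 -95.7
82 [479.8 117.   82. ] -24.4 109.9
82 [ 434.4 -102.6   82. ] -22.1 -114.4
107 [556.  100.8 107. ] 53.4 110.2
150 [ 576.9 -252.   150. ] 148.9 -230.1
32 [550.2 170.4  32. ] 33.0 177.0
32 [585.7 141.   32. ] 74.0 155.8
39 [ 386.8 -255.    39. ] -36.3 -273.4
```

```bash
cat >> h.py <<'E'
from scipy.spatial.transform import Rotation as Ro
O=np.array([480.3,4.5,0]);X=np.array([.977,-.2125,0]);Y=np.array([.2125,.977,0]);Z=np.array([0,0,1.])
def goal(): # tool axes
    z=np.sin(.314)*X-np.cos(.314)*Z
    return Ro.from_matrix(np.c_[np.cross(Y,z),Y,z])
def delta(mx,my,z):
    s=observe();q=s['ee_rot'];r=Ro.from_quat([q[1],q[2],q[3],q[0]])
    print('to',(O+mx*X+my*Y+z*Z-s['eef_pos']).round(1),'turn',np.degrees((goal()*r.inv()).as_rotvec()).round(2),s['eef_pos'].round(1),s['wrist_force'].round(1),s['clock'])
E
python3 -c "
from h import *
delta(138,0,320)"
```

```text
to [ 372.7 -518.2   89.2] turn [ -5.88 -17.05  13.79] [242.4 493.4 230.8] [ 1.1 -0.1  0.2] 0.1
```

```bash
python3 -m pendant '[{"tz":45},{"tz":90},{"tz":90}]' 255 40
```

```text
invalid input at $[0]: expected keys tx, ty, tz, ax, ay, az
```

```bash
python3 -m pendant '[{"tx":0,"ty":0,"tz":45,"ax":0,"ay":0,"az":0},{"tx":0,"ty":0,"tz":89,"ax":0,"ay":0,"az":0},{"tx":27,"ty":-37,"tz":89,"ax":-2,"ay":-5.7,"az":4.6},{"tx":54,"ty":-74,"tz":89,"ax":-4,"ay":-11.4,"az":9.2},{"tx":81,"ty":-112,"tz":89,"ax":-5.9,"ay":-17.05,"az":13.8},{"tx":108,"ty":-150,"tz":89,"ax":-5.9,"ay":-17.05,"az":13.8},{"tx":135,"ty":-188,"tz":89,"ax":-5.9,"ay":-17.05,"az":13.8},{"tx":162,"ty":-226,"tz":89,"ax":-5.9,"ay":-17.05,"az":13.8}]' 255 40
python3 -c "
from h import *
delta(138,0,320)"
```

```text
clock: 0.9
eef_pos: [405.0, 266.1, 320.2]
ee_rot: [0.156, 0.105, 0.982, -0.016]
wrist_force: [0.4, 0.5, 0.4]
width: 0.3
gripper_force: 0.0
to [ 2.101e+02 -2.909e+02 -2.000e-01] turn [-0.03  0.02 -0.06] [405.  266.1 320.2] [0.4 0.5 0.4] 0.9
```

```bash
python3 -m pendant '[{"tx":27,"ty":-37,"tz":0,"ax":0,"ay":0,"az":0},{"tx":54,"ty":-74,"tz":0,"ax":0,"ay":0,"az":0},{"tx":81,"ty":-112,"tz":0,"ax":0,"ay":0,"az":0},{"tx":108,"ty":-149,"tz":0,"ax":0,"ay":0,"az":0},{"tx":135,"ty":-187,"tz":0,"ax":0,"ay":0,"az":0},{"tx":162,"ty":-224,"tz":0,"ax":0,"ay":0,"az":0},{"tx":189,"ty":-262,"tz":0,"ax":0,"ay":0,"az":0},{"tx":210,"ty":-291,"tz":0,"ax":0,"ay":0,"az":0}]'
python3 -m pendant '[{"tx":0,"ty":0,"tz":-25,"ax":0,"ay":0,"az":0},{"tx":0,"ty":0,"tz":-50,"ax":0,"ay":0,"az":0},{"tx":0,"ty":0,"tz":-65,"ax":0,"ay":0,"az":0},{"tx":0,"ty":0,"tz":-65,"ax":0,"ay":0,"az":0}]'
python3 -c "
from h import *
delta(138,0,255)
cam('scene','s2.png')
c=cam('wrist','w2.png')"
```

```text
clock: 1.7
eef_pos: [615.5, -25.8, 319.8]
ee_rot: [0.155, 0.106, 0.982, -0.016]
wrist_force: [-0.3, 0.9, 0.3]
width: -0.2
gripper_force: 0.0
clock: 2.1
eef_pos: [613.4, -23.4, 252.7]
ee_rot: [0.153, 0.106, 0.982, -0.016]
wrist_force: [-0.0, 0.3, -0.5]
width: 0.0
gripper_force: 0.0
to [ 1.7 -1.4  2.3] turn [-0.06 -0.24 -0.01] [613.4 -23.4 252.7] [-0.   0.3 -0.5] 2.1
```

View pics/w2.png

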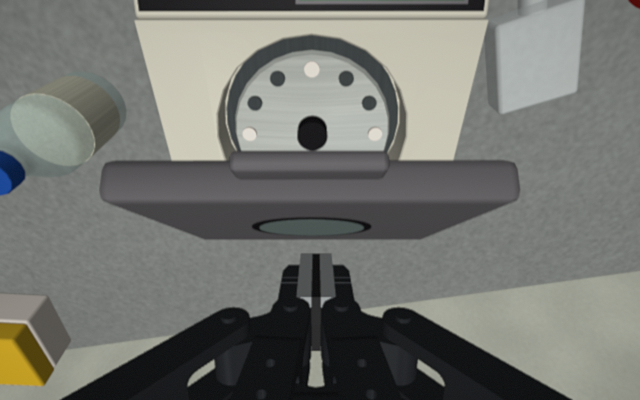

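View pics/s2.png

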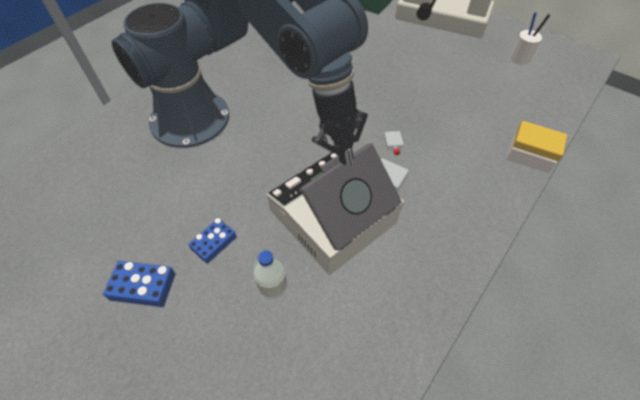

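The scene view shows the closed fingertips just above the lid's front part, at about (347,155). The wrist view shows the tips at (316,255), lined up with the lid's middle.

```bash
python3 -m pendant '[{"tx":5,"ty":-2,"tz":-5,"ax":0,"ay":0,"az":0},{"tx":5,"ty":-2,"tz":-11,"ax":0,"ay":0,"az":0},{"tx":5,"ty":-2,"tz":-17,"ax":0,"ay":0,"az":0}]'
python3 -m pendant '[{"tx":0,"ty":0,"tz":-5,"ax":0,"ay":0,"az":0},{"tx":0,"ty":0,"tz":-10,"ax":0,"ay":0,"az":0}]'
python3 -m pendant '[{"tx":0,"ty":0,"tz":-5,"ax":0,"ay":0,"az":0},{"tx":0,"ty":0,"tz":-10,"ax":0,"ay":0,"az":0}]'
```

```text
clock: 2.5
eef_pos: [619.7, -25.4, 238.1]
ee_rot: [0.156, 0.105, 0.982, -0.016]
wrist_force: [-0.8, -0.1, -0.4]
width: -0.1
gripper_force: 0.0
clock: 2.7
eef_pos: [619.5, -25.3, 227.8]
ee_rot: [0.155, 0.105, 0.982, -0.016]
wrist_force: [-0.4, -0.1, -0.4]
width: -0.0
gripper_force: 0.0
clock: 2.9
eef_pos: [619.5, -25.4, 217.9]
ee_rot: [0.156, 0.105, 0.982, -0.016]
wrist_force: [-0.3, 0.9, -0.7]
width: 0.3
gripper_force: 0.0
```

```bash
python3 -m pendant '[{"tx":0,"ty":0,"tz":-5,"ax":0,"ay":0,"az":0},{"tx":0,"ty":0,"tz":-10,"ax":0,"ay":0,"az":0}]'
python3 -m pendant '[{"tx":-2,"ty":0,"tz":-5,"ax":0,"ay":0,"az":0},{"tx":-5,"ty":1,"tz":-10,"ax":0,"ay":0,"az":0}]'
python3 -c "
from h import *
cam('scene','s3.png')
im=cv2.imread('pics/s3.png')[90:290,220:440];cv2.imwrite('pics/s3c.png',cv2.resize(im,None,fx=3,fy=3))"
```

```text
clock: 3.1
eef_pos: [619.8, -25.4, 208.2]
ee_rot: [0.156, 0.105, 0.982, -0.016]
wrist_force: [0.1, 0.3, 1.4]
width: -0.3
gripper_force: 0.7
clock: 3.3
eef_pos: [614.5, -24.4, 198.0]
ee_rot: [0.156, 0.105, 0.982, -0.016]
wrist_force: [0.0, -0.7, 2.0]
width: 0.2
gripper_force: 0.7
```

View pics/s3c.png

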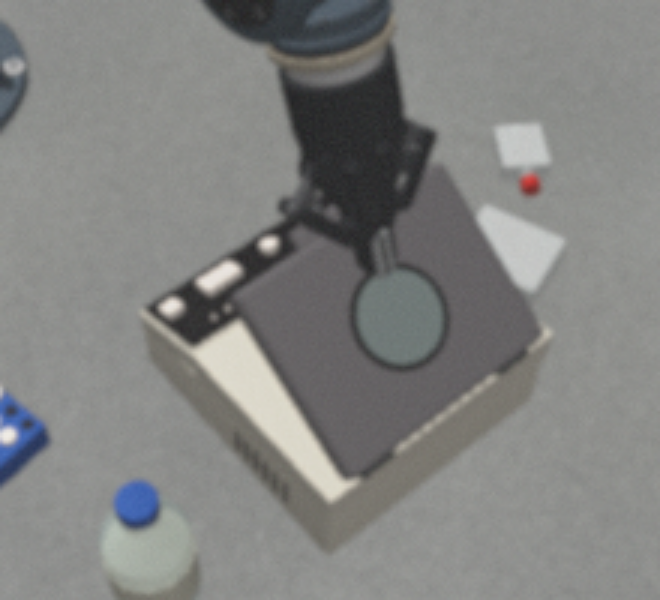

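The tips touch the lid's upper face just in front of its round window, at crop pixel (388,268), and the lid is following them down at about 2 N.

```bash
python3 -m pendant '[{"tx":-5,"ty":1,"tz":-7,"ax":0,"ay":0,"az":0},{"tx":-9,"ty":2,"tz":-14,"ax":0,"ay":0,"az":0},{"tx":-13,"ty":3,"tz":-21,"ax":0,"ay":0,"az":0},{"tx":-17,"ty":4,"tz":-28,"ax":0,"ay":0,"az":0}]'
python3 -m pendant '[{"tx":-3,"ty":0.5,"tz":-6,"ax":0,"ay":0,"az":0},{"tx":-6,"ty":1,"tz":-12,"ax":0,"ay":0,"az":0},{"tx":-8,"ty":1.5,"tz":-18,"ax":0,"ay":0,"az":0},{"tx":-10,"ty":2,"tz":-24,"ax":0,"ay":0,"az":0}]'
```

```text
clock: 3.75
eef_pos: [597.0, -20.3, 169.6]
ee_rot: [0.155, 0.105, 0.982, -0.016]
wrist_force: [0.6, 0.1, 1.1]
width: 0.1
gripper_force: 0.5
clock: 4.15
eef_pos: [587.4, -18.4, 145.8]
ee_rot: [0.156, 0.105, 0.982, -0.016]
wrist_force: [0.4, -0.9, 1.1]
width: -0.3
gripper_force: 0.4
```

```bash
python3 -m pendant '[{"tx":-1,"ty":0,"tz":-3,"ax":0,"ay":0,"az":0},{"tx":-2,"ty":0,"tz":-6,"ax":0,"ay":0,"az":0}]'
python3 -m pendant '[{"tx":0,"ty":0,"tz":-2,"ax":0,"ay":0,"az":0}]'
python3 -m pendant '[{"tx":0,"ty":0,"tz":-1.5,"ax":0,"ay":0,"az":0}]'
python3 -m pendant '[{"tx":0,"ty":0,"tz":-1,"ax":0,"ay":0,"az":0}]'
```

```text
clock: 4.35
eef_pos: [585.5, -18.3, 140.0]
ee_rot: [0.156, 0.105, 0.982, -0.016]
wrist_force: [1.6, -0.5, 1.0]
width: -0.0
gripper_force: 0.3
clock: 4.45
eef_pos: [585.4, -18.4, 138.0]
ee_rot: [0.155, 0.105, 0.982, -0.016]
wrist_force: [-0.3, 0.2, 0.9]
width: 0.1
gripper_force: 0.4
clock: 4.55
eef_pos: [585.6, -18.4, 136.7]
ee_rot: [0.156, 0.105, 0.982, -0.016]
wrist_force: [-0.7, 0.3, 0.5]
width: 0.1
gripper_force: 0.3
clock: 4.65
eef_pos: [585.6, -18.4, 135.7]
ee_rot: [0.156, 0.105, 0.982, -0.016]
wrist_force: [0.0, -0.4, 0.7]
width: -0.1
gripper_force: 0.3
```

Keep going until the force rises.

```bash
for i in 1; do :; done
python3 -m pendant '[{"tx":0,"ty":0,"tz":-0.7,"ax":0,"ay":0,"az":0}]' | grep force
python3 -m pendant '[{"tx":0,"ty":0,"tz":-0.7,"ax":0,"ay":0,"az":0}]' | grep force
python3 -m pendant '[{"tx":0,"ty":0,"tz":-0.6,"ax":0,"ay":0,"az":0}]'
```

```text
wrist_force: [-0.7, 1.4, 0.6]
gripper_force: 0.3
wrist_force: [-0.7, 0.3, -0.2]
gripper_force: 0.3
clock: 4.95
eef_pos: [585.6, -18.4, 133.8]
ee_rot: [0.156, 0.105, 0.982, -0.016]
wrist_force: [-0.9, 0.4, 3.9]
width: 0.0
gripper_force: 1.9
```

```bash
python3 -m pendant '[{"tx":0,"ty":0,"tz":-0.4,"ax":0,"ay":0,"az":0}]' | grep force
python3 -m pendant '[{"tx":0,"ty":0,"tz":-0.4,"ax":0,"ay":0,"az":0},{"tx":0,"ty":0,"tz":-0.4,"ax":0,"ay":0,"az":0},{"tx":0,"ty":0,"tz":-0.4,"ax":0,"ay":0,"az":0}]'
```

```text
wrist_force: [-3.9, 1.1, 7.8]
gripper_force: 3.7
clock: 5.35
eef_pos: [585.7, -18.4, 133.7]
ee_rot: [0.156, 0.105, 0.982, -0.016]
wrist_force: [-5.6, -0.1, 8.4]
width: -0.4
gripper_force: 4.3
```

```bash
python3 -m pendant '[{"tx":0,"ty":0,"tz":20,"ax":0,"ay":0,"az":0},{"tx":0,"ty":0,"tz":50,"ax":0,"ay":0,"az":0},{"tx":-25,"ty":20,"tz":60,"ax":0,"ay":0,"az":0},{"tx":-60,"ty":45,"tz":60,"ax":0,"ay":0,"az":0},{"tx":-100,"ty":69,"tz":50,"ax":0,"ay":0,"az":0},{"tx":-105,"ty":72,"tz":25,"ax":0,"ay":0,"az":0},{"tx":-105,"ty":72,"tz":25,"ax":0,"ay":0,"az":0}]'
python3 - <<'E'
from h import *
delta(-18.5,47,155)
c=cam('wrist','w4.png'); b=cam('top','t4.png')
n=['key%d'%o for o in (88,47,6,-47,-96)]
for o in (88,47,6,-47,-96): print(o,proj(c,O+o*Y+98*Z).round(0))
m=((c['image'].min(2)>150)*255).astype(np.uint8)
k,l,s,ce=cv2.connectedComponentsWithStats(m)
for i in range(1,k):
    if 150<s[i,4]<8000: print(s[i],ce[i].round(1),onz(c,*ce[i],98).round(1),((onz(c,*ce[i],98)-O)@X).round(1),((onz(c,*ce[i],98)-O)@Y).round(1))
print('tip',proj(c,observe()['eef_pos']))
E
```

```text
clock: 6.05
eef_pos: [478.5, 54.2, 156.2]
ee_rot: [0.154, 0.105, 0.982, -0.017]
wrist_force: [-0.1, -0.4, -0.3]
width: 0.0
gripper_force: 0.0
to [-6.3  0.2 -1.2] turn [-0.02 -0.2  -0.1 ] [478.5  54.2 156.2] [-0.1 -0.4 -0.3] 6.05
88 [380. 215.]
47 [311. 215.]
6 [243. 215.]
-47 [155. 214.]
-96 [ 74. 214.]
[381  26  15  26 190] [387.1  39.6] [402.1 104.5  98. ] -97.7 81.1
[434  39  26  22 159] [445.8  48.9] [411.6 129.9  98. ] -93.8 107.9
[326  43  40  27 377] [344.2  55.2] [404.6  84.8  98. ] -91.0 62.4
[ 253   52   77   59 1369] [292.9  80. ] [410.4  59.3  98. ] -79.9 38.7
[246 102  25  22 227] [258.3 113.7] [422.9  38.4  98. ] -63.3 20.9
[299 107  26  16 251] [311.7 115.5] [429.4  64.2  98. ] -62.4 47.5
[510 134  62  23 410] [539.6 145.7] [470.9 177.9  98. ] -46.1 167.4
[ 588  146   52   62 1881] [619.6 181.3] [503.6 225.   98. ] -24.1 220.4
[486 157  28  23 274] [497.  167.5] [479.9 157.   98. ] -32.8 148.9
[560 165  20  31 221] [567.7 180.8] [497.1 196.4  98. ] -24.4 191.1
[ 123  199   63   32 1887] [154.4 214.4] [470.2 -41.8  98. ] -0.0 -47.4
[ 58 202  30  26 680] [ 72.5 214.6] [459.9 -90.   98. ] 0.2 -96.7
[230 202  26  26 506] [242.3 214.8] [481.6   9.8  98. ] 0.1 5.5
[298 202  26  26 510] [310.4 214.8] [490.2  49.9  98. ] 0.0 46.4
[366 202  26  26 505] [378.6 214.9] [498.8  89.9  98. ] -0.0 87.4
[555 213  26  35 169] [569.4 229.2] [534.8 204.1  98. ] 10.9 206.6
[525 226  27  23 174] [539.7 235.9] [536.7 187.   98. ] 16.3 190.2
[531 254  37  32 369] [551.4 268.8] [569.1 198.9  98. ] 45.5 208.8
[565 260  57  35 602] [585.4 275.1] [580.5 222.6  98. ] 51.5 234.4
[  0 307  33  46 893] [ 10.7 330.1] [ 552. -206.   98.] 114.8 -190.4
[464 320  36  13 169] [479.5 325.7] [623.4 154.5  98. ] 108.0 176.9
[567 388  73  12 614] [608.9 394.9] [759.4 279.6  98. ] 214.2 328.1
tip [312.182901   279.98730283]
```

View pics/w4.png

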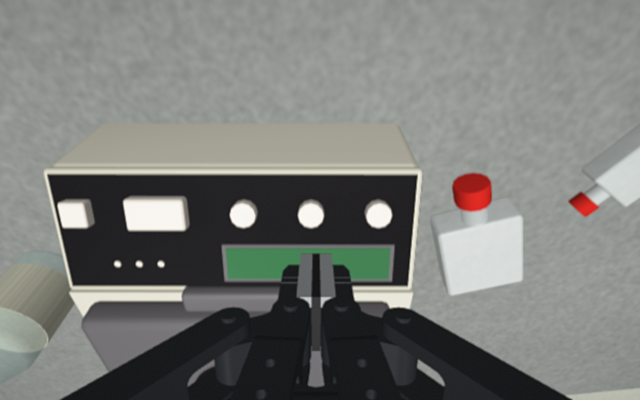

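View pics/t4.png

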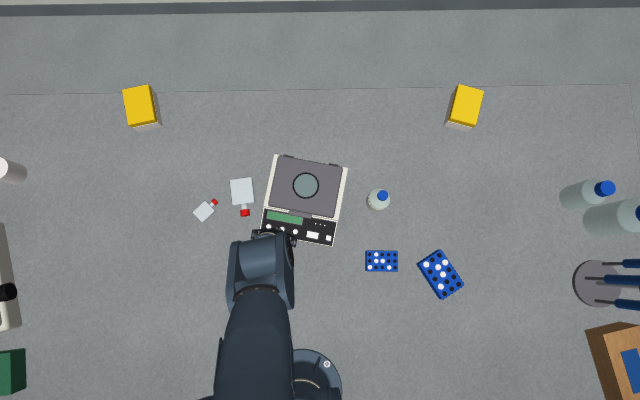

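The wrist view shows the lid shut and the middle key at (310,215), which agrees with the top view to within 0.5 mm. The top view also shows the lid lying flat and the loose things undisturbed.

```bash
python3 -m pendant '[{"tx":-6,"ty":0,"tz":-1,"ax":0,"ay":0,"az":0},{"tx":-6,"ty":0,"tz":-1,"ax":0,"ay":0,"az":0},{"tx":-1,"ty":-1,"tz":-17,"ax":0,"ay":0,"az":0},{"tx":4,"ty":-2,"tz":-33,"ax":0,"ay":0,"az":0},{"tx":9,"ty":-3,"tz":-48,"ax":0,"ay":0,"az":0},{"tx":9,"ty":-3,"tz":-48,"ax":0,"ay":0,"az":0}]'
python3 -c "
from h import *
delta(0,46.8,98)"
```

```text
clock: 6.75
eef_pos: [489.5, 50.2, 108.9]
ee_rot: [0.155, 0.106, 0.982, -0.017]
wrist_force: [0.2, -0.8, 0.7]
width: 0.2
gripper_force: 0.0
to [  0.7   0.  -10.9] turn [-0.03 -0.1   0.02] [489.5  50.2 108.9] [ 0.2 -0.8  0.7] 6.75
```

```bash
python3 -m pendant '[{"tx":-1.5,"ty":0.4,"tz":-3,"ax":0,"ay":0,"az":0},{"tx":-0.8,"ty":0.2,"tz":-7,"ax":0,"ay":0,"az":0},{"tx":-0.3,"ty":0.1,"tz":-9,"ax":0,"ay":0,"az":0}]'
python3 -m pendant '[{"tx":0.3,"ty":-0.1,"tz":-1,"ax":0,"ay":0,"az":0}]'
python3 -m pendant '[{"tx":0.3,"ty":-0.1,"tz":-1,"ax":0,"ay":0,"az":0}]'
```

```text
clock: 7.05
eef_pos: [489.4, 50.7, 101.3]
ee_rot: [0.156, 0.105, 0.982, -0.016]
wrist_force: [-0.0, 0.7, -0.3]
width: 0.5
gripper_force: 0.0
clock: 7.15
eef_pos: [489.7, 50.6, 100.2]
ee_rot: [0.156, 0.105, 0.982, -0.016]
wrist_force: [-0.9, -0.1, 0.3]
width: 0.2
gripper_force: 0.0
clock: 7.25
eef_pos: [490.0, 50.5, 99.2]
ee_rot: [0.156, 0.105, 0.982, -0.016]
wrist_force: [-0.3, 0.3, -1.1]
width: -0.2
gripper_force: 0.0
```

```bash
python3 -m pendant '[{"tx":0.3,"ty":-0.1,"tz":-1,"ax":0,"ay":0,"az":0}]' | grep -E "eef|force"
python3 -m pendant '[{"tx":0.3,"ty":-0.1,"tz":-1,"ax":0,"ay":0,"az":0}]'| grep -E "eef|force"
python3 -m pendant '[{"tx":0.3,"ty":-0.1,"tz":-1,"ax":0,"ay":0,"az":0}]'| grep -E "eef|force"
```

```text
eef_pos: [490.3, 50.4, 98.1]
wrist_force: [1.0, -0.6, -0.1]
gripper_force: 0.0
eef_pos: [490.6, 50.3, 97.1]
wrist_force: [-0.6, 0.9, 2.2]
gripper_force: 1.0
eef_pos: [490.9, 50.3, 96.1]
wrist_force: [-0.4, 0.9, 3.0]
gripper_force: 1.5
```

```bash
python3 -m pendant '[{"tx":0.3,"ty":-0.1,"tz":-1,"ax":0,"ay":0,"az":0}]' | grep -E "eef|force"
python3 -m pendant '[{"tx":0.2,"ty":0,"tz":-0.5,"ax":0,"ay":0,"az":0},{"tx":0.2,"ty":0,"tz":-0.5,"ax":0,"ay":0,"az":0}]'| grep -E "eef|force"
```

```text
eef_pos: [491.2, 50.2, 95.1]
wrist_force: [-1.3, 2.0, 2.8]
gripper_force: 1.9
eef_pos: [491.4, 50.1, 94.6]
wrist_force: [-1.6, 1.2, 4.6]
gripper_force: 2.2
```

The press measured about 4.9 N, roughly 3.4 mm in. Next I let go and move over to the start key.

```bash
python3 -m pendant '[{"tx":-2.4,"ty":0.5,"tz":7.6,"ax":0,"ay":0,"az":0},{"tx":-7.5,"ty":1.6,"tz":24,"ax":0,"ay":0,"az":0},{"tx":-14,"ty":-29,"tz":24,"ax":0,"ay":0,"az":0},{"tx":-21,"ty":-60,"tz":24,"ax":0,"ay":0,"az":0},{"tx":-27.5,"ty":-90.2,"tz":24,"ax":0,"ay":0,"az":0},{"tx":-27.5,"ty":-90.2,"tz":24,"ax":0,"ay":0,"az":0},{"tx":-27.5,"ty":-90.2,"tz":24,"ax":0,"ay":0,"az":0}]'
python3 - <<'E'
from h import *
delta(0,-47.2,98)
c=cam('wrist');im=c['image']
m=((im[195:250,:].min(2)>150)*255).astype(np.uint8)
k,l,s,ce=cv2.connectedComponentsWithStats(m)
for i in range(1,k):
    if s[i,4]>150: p=onz(c,*(ce[i]+[0,195]),98)-O; print(s[i,4],(p@X).round(1),(p@Y).round(1))
E
```

```text
clock: 8.55
eef_pos: [463.6, -40.5, 118.8]
ee_rot: [0.156, 0.106, 0.982, -0.016]
wrist_force: [-0.2, 0.9, 0.7]
width: -0.1
gripper_force: 0.0
to [  6.7  -1.2 -20.8] turn [-0.04  0.01  0.08] [463.6 -40.5 118.8] [-0.2  0.9  0.7] 8.55
8292 -23.7 -80.7
1307 -7.1 -47.1
435 -5.7 -95.7
332 -4.9 5.1
335 -4.8 45.6
337 -4.8 86.2
```

```bash
python3 -m pendant '[{"tx":3,"ty":-0.6,"tz":-9,"ax":0,"ay":0,"az":0},{"tx":6,"ty":-1.2,"tz":-19,"ax":0,"ay":0,"az":0},{"tx":6,"ty":-1.2,"tz":-19,"ax":0,"ay":0,"az":0}]' | grep -E "eef|force"
python3 -m pendant '[{"tx":0.6,"ty":-0.1,"tz":-2,"ax":0,"ay":0,"az":0}]' | grep -E "eef|force"
python3 -m pendant '[{"tx":0.3,"ty":-0.1,"tz":-1,"ax":0,"ay":0,"az":0}]' | grep -E "eef|force"
python3 -m pendant '[{"tx":0.3,"ty":-0.1,"tz":-1,"ax":0,"ay":0,"az":0}]' | grep -E "eef|force"
```

```text
eef_pos: [469.6, -40.7, 97.9]
wrist_force: [-0.3, 0.3, -0.7]
gripper_force: 0.0
eef_pos: [470.2, -41.0, 96.9]
wrist_force: [-1.6, 0.5, 1.1]
gripper_force: 1.0
eef_pos: [470.5, -41.2, 96.2]
wrist_force: [-1.0, 1.4, 2.3]
gripper_force: 1.3
eef_pos: [470.8, -41.4, 95.4]
wrist_force: [-2.1, 2.0, 2.8]
gripper_force: 1.7
```

```bash
python3 -m pendant '[{"tx":0.4,"ty":-0.1,"tz":-1.2,"ax":0,"ay":0,"az":0},{"tx":0.4,"ty":-0.1,"tz":-1.2,"ax":0,"ay":0,"az":0}]' | grep -E "eef|force"
```

```text
eef_pos: [471.2, -41.6, 94.2]
wrist_force: [-2.3, 4.1, 3.1]
gripper_force: 2.3
```

```bash
python3 -m pendant '[{"tx":0.1,"ty":0,"tz":-0.4,"ax":0,"ay":0,"az":0}]' | grep -E "eef|force"
python3 -m pendant '[{"tx":-2.4,"ty":0.5,"tz":7.6,"ax":0,"ay":0,"az":0},{"tx":-8,"ty":1.6,"tz":25,"ax":0,"ay":0,"az":0},{"tx":-25,"ty":1.6,"tz":60,"ax":0,"ay":0,"az":0},{"tx":-50,"ty":1.6,"tz":100,"ax":0,"ay":0,"az":0},{"tx":-75,"ty":1.6,"tz":140,"ax":0,"ay":0,"az":0},{"tx":-75,"ty":1.6,"tz":140,"ax":0,"ay":0,"az":0},{"tx":-75,"ty":1.6,"tz":140,"ax":0,"ay":0,"az":0}]'
python3 -c "
from h import *
cam('wrist','w5.png')"
```

```text
eef_pos: [471.4, -41.6, 93.9]
wrist_force: [-3.5, 3.4, 3.8]
gripper_force: 2.4
clock: 10.2
eef_pos: [396.7, -40.3, 235.2]
ee_rot: [0.157, 0.106, 0.982, -0.017]
wrist_force: [0.6, -0.6, -0.1]
width: -0.1
gripper_force: 0.0
```

View pics/w5.png

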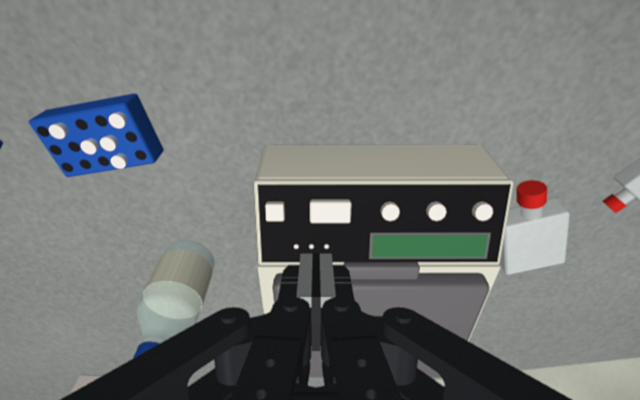

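The wrist view shows the lid shut, all five keys out (row 211) and the bottle, flask and rack standing where they were.

```bash
python3 -c "
from h import *
print(order.finish_job())"
```

```text
the job is handed in; nothing more can be done
None
```

The job is handed in, with no verdict shown: I pushed the lid shut, then tapped the middle program key and the start key. Going by fingertip travel and force, both went in about 3 to 4 mm; the last picture shows all keys back out and the bottle, flask and rack in place.

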